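# Finger test of a curved row of sprung transfer balls

## Robot

A 7-joint arm with a two-finger parallel gripper is mounted at the origin on the work surface. World frame = base frame: x ahead of the robot, y to its left, z up, the work surface at z = 0. Lengths are in mm, angles in rad, forces in N, time in s.
With the tool pointing down it reaches from about 375 to 925 mm from the base axis. Payload 3.1 kg.
Tool frame: the origin (TCP) lies between the finger pads, 19 mm behind the fingertips; this is the grasp point; z points along the fingers, y is the line along which they close (so a half turn about z gives the same grasp; the last joint's range is limited). The gripper opens to 85 mm and grips with 20 to 120 N. Pads are 22 mm wide; open, the fingers measure 114 mm over their backs; the gripper's body (76 mm by 85 mm) begins 54 mm behind the grasp point. The pads swing forward as they close: fully open they stand 13 mm farther back than shut.
Start: joints at [1.203, 0.383, 0.044, 1.598, -0.018, 1.161, -0.05], TCP at [173.269, -626.483, 249.969] pointing down, gripper open.
Joint ranges: [-2.61, 2.61], [-0.41, 2.15], [-1.48, 1.57], [0, 2.5], [-1.57, 4.71], [0.05, 1.97], [-2.85, 2.85]. Speed limits (rad/s): [2.79, 2.79, 3.14, 3.14, 3.14, 3.14, 3.14].

## Interface

Orientations are given as a 3x3 rotation matrix whose columns are the frame's x, y, z axes.
In Python, from plant import ctrl, eyes, job gives the robot as it stands.
- The arm moves only by the tool drive_tool, never from a script. Its argument "plan" is a list that holds one entry, the list of rows, each a list of 5 numbers: the finger opening in mm, from 0 to 85.4, then the shift along the world's x, y, z each as a share of 0.3 m, from -1 to 1, then the turn about the world's z as a share of 0.5 rad, from -1 to 1. In form: [[[hand, x, y, z, twist], ...]]. A call has 1 to 10 rows; each row shifts and turns the commanded pose from where the row before left it; what a row does not reach is not made up. A row lasts 1/12 s, in which the tool goes at most 41.7 mm and 7.16 degrees, less where a joint would pass 70% of its speed; a pose out of reach is approached as far as the arm can. A call with a number of a shift or a turn outside -1 to 1 is refused whole. A call with a gripper value outside its range is refused whole. The fingers move at their own pace and stop on an object; the grip force is fixed at half the most. Time passes only in rows, so rows that do not move let the fingers close. It gives the time, the measured TCP pose, the force, the opening and the grip force at its end, in the units of the state.
- ctrl.read_state(): the state, without advancing time (a new reading comes with each control period).
- eyes.grab_frame(name): name is "scene" or "top"; returns the picture (480x640x3 uint8, red, green, blue); there is no depth.
- eyes.calibration(name): a dict with "fx", "fy", "cx", "cy" (pixels), "k1" (the pictures are not rectified: a ray, as slopes to the right and down, at radius r is drawn at 1 + k1 r^2 times it, then the intrinsics apply), "rvec" (rotation vector, rad) and "tvec" (3), from world to camera coordinates, as OpenCV has them. Camera axes: x right, y down, z forward; pixel columns grow to the right and rows downward; lengths in mm; the calibration is good to about 2 mm. A picture is of the moment at which its call begins. calibration takes no time and is no camera call.
- job.close_job(): hands the job in; it is judged then, once.
Trained networks look in the newest picture that a camera, given by its name, has taken for a name from the list of things; names that differ only in an ending like _2 or _b are one class to them, and where a whole thing is asked for, a point or a joint stands for the part that bears it (a point fixed in the world has none). Each returns a list of dicts, best first, with "confidence" (0 to 1); they miss things now and then, are a little off and sometimes report something else, mostly with a low value. They report only what shows in the picture. A call takes as long as a camera call.
- eyes.trace(target, camera): "pixels" (480x640 bool, what is visible of it) and "extent" ([left, top, width, height] in pixels, round what is visible of it).
The state is a dict: "t": time; "q": joint angles; "joint_velocities": joint speeds; "effort": joint torques, N m; "tool_pos": TCP position; "eef_rot": TCP orientation; "ft_force": force on the tool from outside, world axes, zero at the start; "torque": the same for the moment, N m; "grip_width": opening from 0.0 (shut) to 1.0 (fully open); "gripper_force": force on a finger pad.
Only numpy, scipy, OpenCV 4.12 (cv2) and the standard library are available. Lean on these libraries where they do the work, as an engineer would, in place of code of your own. Each camera call takes 0.05 s, during which the arm holds its last target. There are 200 camera calls.

## Task

Check that every sprung ball in the curved row moves freely: with the fingers closed, run the fingertips along the yellow line from the ball by the green marker to the ball by the red marker, lightly dipping each ball in turn by a few millimetres without pushing any to its stop, and staying within about 20 mm of the strip's top face between them. Then take the hand away and let every ball spring back. Do not pick up or shift the markers, the brass pin or anything else on the bench.

Things in the scene. Friction and masses are not known exactly. Their poses are not given: they have to be found in the camera images.
- strip: Fixed grey steel block, 150 x 370 x 30 mm (x, y, z), with a bowed row of five sprung steel balls along a painted yellow line. Origin: centre of its underside, on the bench; y along its length, z up. The row is an arc of radius 200 mm about (-170, 0) mm: ball centres at x, y (-1, 106), (22, 55), (30, 0), (22, -55), (-1, -106) mm, 0.28 rad (56 mm) apart.
- ball1 (a joint): How far sprung ball 1 is pressed straight down, m: 0 at rest, 0.008 at its hard stop. Ball 1 is at the strip's +y end, ball 5 at its -y end. It needs about 1.5 N to start moving and 0.7 N more per mm, and springs back by itself.
- ball2 (a joint): How far sprung ball 2 is pressed straight down, m: 0 at rest, 0.008 at its hard stop. Ball 1 is at the strip's +y end, ball 5 at its -y end. It needs about 1.5 N to start moving and 0.7 N more per mm, and springs back by itself.
- ball3 (a joint): How far sprung ball 3 is pressed straight down, m: 0 at rest, 0.008 at its hard stop. Ball 1 is at the strip's +y end, ball 5 at its -y end. It needs about 1.5 N to start moving and 0.7 N more per mm, and springs back by itself.
- ball4 (a joint): How far sprung ball 4 is pressed straight down, m: 0 at rest, 0.008 at its hard stop. Ball 1 is at the strip's +y end, ball 5 at its -y end. It needs about 1.5 N to start moving and 0.7 N more per mm, and springs back by itself.
- ball5 (a joint): How far sprung ball 5 is pressed straight down, m: 0 at rest, 0.008 at its hard stop. Ball 1 is at the strip's +y end, ball 5 at its -y end. It needs about 1.5 N to start moving and 0.7 N more per mm, and springs back by itself.
- ball1_top (a point): Crown of ball 1; moves down with it. Polished steel ball of 36 mm diameter in a black collar of 40 mm diameter, of which a cap 10 mm high and 32 mm across stands above the strip's top face, so its crown at rest is 40 mm above the bench.
- ball2_top (a point): Crown of ball 2; moves down with it. Polished steel ball of 36 mm diameter in a black collar of 40 mm diameter, of which a cap 10 mm high and 32 mm across stands above the strip's top face, so its crown at rest is 40 mm above the bench.
- ball3_top (a point): Crown of ball 3; moves down with it. Polished steel ball of 36 mm diameter in a black collar of 40 mm diameter, of which a cap 10 mm high and 32 mm across stands above the strip's top face, so its crown at rest is 40 mm above the bench.
- ball4_top (a point): Crown of ball 4; moves down with it. Polished steel ball of 36 mm diameter in a black collar of 40 mm diameter, of which a cap 10 mm high and 32 mm across stands above the strip's top face, so its crown at rest is 40 mm above the bench.
- ball5_top (a point): Crown of ball 5; moves down with it. Polished steel ball of 36 mm diameter in a black collar of 40 mm diameter, of which a cap 10 mm high and 32 mm across stands above the strip's top face, so its crown at rest is 40 mm above the bench.
- gap1 (a point): Point on the yellow line, on the strip's flat top face (30 mm above the bench), midway between balls 1 and 2.
- gap2 (a point): Point on the yellow line, on the strip's flat top face (30 mm above the bench), midway between balls 2 and 3.
- gap3 (a point): Point on the yellow line, on the strip's flat top face (30 mm above the bench), midway between balls 3 and 4.
- gap4 (a point): Point on the yellow line, on the strip's flat top face (30 mm above the bench), midway between balls 4 and 5.
- green_marker: Loose green plastic pawn, 42 mm tall, 26 mm across its foot, 20 mm across its head, standing on the strip about 60 mm beyond one end of the row of balls; which end differs from run to run. Shows where the row is to be begun. Origin: centre of its foot.
- red_marker: Loose red plastic pawn, 42 mm tall, 26 mm across its foot, 20 mm across its head, standing on the strip about 60 mm beyond one end of the row of balls; which end differs from run to run. Shows where the row is to be finished. Origin: centre of its foot.
- brass_pin: Loose upright brass cylinder, 18 mm diameter, 34 mm tall, standing on the strip on the hollow (-x) side of the bow. Leave alone. Origin: centre of its foot.
- jar: Loose jar with blue cap, 60 mm diameter, 85 mm tall, on the bench. Leave alone. Origin: centre of its foot.
- mug: Loose white mug, 80 mm diameter, 90 mm tall, on the bench. Leave alone. Origin: centre of its foot.
- screwdriver: Loose screwdriver lying on the bench along its x. Leave alone. Origin under its middle.
- carton: Loose cardboard box, 120 x 90 x 60 mm, on the bench. Leave alone. Origin: centre of its underside.
- wrench: Loose steel wrench lying on the bench along its x. Leave alone. Origin under its middle.

How it is judged (in metres and radians):
On the way, in this order (a step that is already met when the one before it is completed fails the run):
1. the first ball counted from the green marker is pressed down at least 1.5 mm by the fingers (((y of green_marker in the frame of strip above 0 m and (value of joint ball1 above 0.0015 m and contact force between the fingers and strip above 0.3 N)) or (not (y of green_marker in the frame of strip above 0 m) and (value of joint ball5 above 0.0015 m and contact force between the fingers and strip above 0.3 N)))), for 0.05 s.
2. the fingertips pass low over the painted line between the first and second balls: TCP within 18 mm of the line's midpoint there seen from above, and less than 55 mm above the strip's top face (((y of green_marker in the frame of strip above 0 m and (horizontal distance between the grasp point and gap1 below 0.018 m and z of the grasp point in the frame of strip below 0.085 m)) or (not (y of green_marker in the frame of strip above 0 m) and (horizontal distance between the grasp point and gap4 below 0.018 m and z of the grasp point in the frame of strip below 0.085 m)))).
3. the second ball counted from the green marker is pressed down at least 1.5 mm by the fingers (((y of green_marker in the frame of strip above 0 m and (value of joint ball2 above 0.0015 m and contact force between the fingers and strip above 0.3 N)) or (not (y of green_marker in the frame of strip above 0 m) and (value of joint ball4 above 0.0015 m and contact force between the fingers and strip above 0.3 N)))), for 0.05 s.
4. the fingertips pass low over the painted line between the second and third balls: TCP within 18 mm of the line's midpoint there seen from above, and less than 55 mm above the strip's top face (((y of green_marker in the frame of strip above 0 m and (horizontal distance between the grasp point and gap2 below 0.018 m and z of the grasp point in the frame of strip below 0.085 m)) or (not (y of green_marker in the frame of strip above 0 m) and (horizontal distance between the grasp point and gap3 below 0.018 m and z of the grasp point in the frame of strip below 0.085 m)))).
5. the third ball counted from the green marker is pressed down at least 1.5 mm by the fingers (((y of green_marker in the frame of strip above 0 m and (value of joint ball3 above 0.0015 m and contact force between the fingers and strip above 0.3 N)) or (not (y of green_marker in the frame of strip above 0 m) and (value of joint ball3 above 0.0015 m and contact force between the fingers and strip above 0.3 N)))), for 0.05 s.
6. the fingertips pass low over the painted line between the third and fourth balls: TCP within 18 mm of the line's midpoint there seen from above, and less than 55 mm above the strip's top face (((y of green_marker in the frame of strip above 0 m and (horizontal distance between the grasp point and gap3 below 0.018 m and z of the grasp point in the frame of strip below 0.085 m)) or (not (y of green_marker in the frame of strip above 0 m) and (horizontal distance between the grasp point and gap2 below 0.018 m and z of the grasp point in the frame of strip below 0.085 m)))).
7. the fourth ball counted from the green marker is pressed down at least 1.5 mm by the fingers (((y of green_marker in the frame of strip above 0 m and (value of joint ball4 above 0.0015 m and contact force between the fingers and strip above 0.3 N)) or (not (y of green_marker in the frame of strip above 0 m) and (value of joint ball2 above 0.0015 m and contact force between the fingers and strip above 0.3 N)))), for 0.05 s.
8. the fingertips pass low over the painted line between the fourth and fifth balls: TCP within 18 mm of the line's midpoint there seen from above, and less than 55 mm above the strip's top face (((y of green_marker in the frame of strip above 0 m and (horizontal distance between the grasp point and gap4 below 0.018 m and z of the grasp point in the frame of strip below 0.085 m)) or (not (y of green_marker in the frame of strip above 0 m) and (horizontal distance between the grasp point and gap1 below 0.018 m and z of the grasp point in the frame of strip below 0.085 m)))).
9. the fifth ball counted from the green marker is pressed down at least 1.5 mm by the fingers (((y of green_marker in the frame of strip above 0 m and (value of joint ball5 above 0.0015 m and contact force between the fingers and strip above 0.3 N)) or (not (y of green_marker in the frame of strip above 0 m) and (value of joint ball1 above 0.0015 m and contact force between the fingers and strip above 0.3 N)))), for 0.05 s.
At the end, for the whole second after the job is handed in: All five balls are back up (within 1 mm of rest); markers, brass pin, jar, mug, screwdriver, carton and wrench are within 12 mm of where they began, the markers and pin upright (within 0.2 rad) (value of joint each of ball1, ball2, ball3, ball4, ball5 below 0.001 m and distance of each of green_marker, red_marker, brass_pin, jar, mug, screwdriver, carton, wrench from where it was at the start of the episode below 0.012 m and angle between each of green_marker, red_marker, brass_pin's own z axis and vertical below 0.2 rad); the robot touches nothing.
It fails at once if a ball is pushed hard, down to its stop (more than 7 mm) (value of joint any of ball1, ball2, ball3, ball4, ball5 above 0.007 m).
It fails at once if the fingers bear on the strip or its balls with more than 30 N (contact force between the fingers and strip above 30 N).
It fails at once if a marker or the brass pin is moved more than 12 mm, lifted or tipped over (distance of any of green_marker, red_marker, brass_pin from where it was at the start of the episode above 0.012 m or angle between any of green_marker, red_marker, brass_pin's own z axis and vertical above 0.4 rad).
It fails at once if another loose thing on the bench is moved more than 12 mm or lifted (distance of any of jar, mug, screwdriver, carton, wrench from where it was at the start of the episode above 0.012 m).
It also fails if it takes over 45 s, if anything falls off the work surface, if the arm or the gripper's body presses on something with over 40 N, if the wrist force passes 120 N, or if a joint passes its speed limit or range.

## Working session

There is one attempt and no reset: what is moved stays moved. The work goes in short steps, Python scripts to look and compute and a tool call to move; the robot and the scene stay as the last step left them, time stands still between calls to the robot, and variables do not carry over. Pictures are saved under pics/ and viewed, at most 10 in all, crops included, and the job is handed in when it is done.

Besides the shell and the picture viewer there is one more tool, called in YAML: its name, and indented under it one key for each argument. drive_tool: Moves the arm, as the interface text tells. Shift numbers are shares of 0.3 m and turn numbers shares of 0.5 rad, none past 1 either way. Its arguments: {"type":"object","properties":{"plan":{"type":"array","items":{"type":"array","items":{"type":"array","items":{"type":"number"}}}}},"required":["plan"]}

```bash
mkdir -p pics; cat > h.py <<'E'
import numpy as np, cv2
from plant import ctrl, eyes, job
def cam(n):
    c=eyes.calibration(n); R=cv2.Rodrigues(np.array(c["rvec"],float))[0]; return c,R,np.array(c["tvec"],float).ravel()
def toworld(n,uv,z):
    c,R,t=cam(n); d=np.array([(uv[0]-c["cx"])/c["fx"],(uv[1]-c["cy"])/c["fy"]]); s=d.copy()
    for _ in range(20): s=d/(1+c["k1"]*(s@s))
    r=R.T@np.array([s[0],s[1],1]); o=-R.T@t
    return o+r*(z-o[2])/r[2]
def topix(n,P):
    c,R,t=cam(n); p=np.atleast_2d(P)@R.T+t; s=p[:,:2]/p[:,2:]; s=s*(1+c["k1"]*(s**2).sum(1,keepdims=True))
    return s*[c["fx"],c["fy"]]+[c["cx"],c["cy"]]
E
python3 - <<'E'
from h import *
for n in("top","scene"):
    im=eyes.grab_frame(n); cv2.imwrite(f"pics/{n}0.png",im[:,:,::-1])
    print(n,eyes.calibration(n))
    for t in("strip","ball1","ball3","green_marker","red_marker","brass_pin"):
        for r in eyes.trace(t,n)[:6]:
            m=r["pixels"]; ys,xs=np.nonzero(m); print(t,round(r["confidence"],2),r["extent"],xs.mean().round(1),ys.mean().round(1))
s=ctrl.read_state(); print(s["t"],s["tool_pos"],s["eef_rot"],s["ft_force"])
E
```

```text
top {'fx': 600.2825130804232, 'fy': 600.2825130804232, 'cx': 320.4565936672762, 'cy': 240.0299372530896, 'k1': -0.2027910454162934, 'rvec': array([ 2.09752523, -2.14855334,  0.18919731]), 'tvec': array([-6.47077217e-02,  4.78013839e+02,  1.68142326e+03])}
strip 0.76 [272.9, 177.1, 128.3, 54.4] 337.7 204.6
ball1 0.63 [370.9, 200.4, 8.4, 9.7] 374.6 203.4
ball1 0.47 [349.9, 194.0, 7.1, 6.2] 356.6 195.9
ball1 0.42 [298.0, 198.1, 7.4, 15.1] 301.6 204.4
ball3 0.63 [370.9, 200.4, 8.4, 9.7] 374.6 203.4
ball3 0.47 [349.9, 194.0, 7.1, 6.2] 356.6 195.9
ball3 0.42 [298.0, 198.1, 7.4, 15.1] 301.6 204.4
green_marker 0.6 [354.0, 193.2, 4.3, 8.1] 356.3 195.9
green_marker 0.59 [384.6, 210.0, 11.9, 10.5] 390.3 215.4
red_marker 0.75 [274.2, 177.4, 125.9, 56.0] 337.6 204.6
brass_pin 0.34 [284.3, 212.0, 9.2, 8.8] 285.7 215.9
scene {'fx': 598.3797520089714, 'fy': 598.3797520089714, 'cx': 326.5662225321932, 'cy': 245.65332196251558, 'k1': -0.08072632699788213, 'rvec': array([ 1.53406821,  2.18625884, -0.74946473]), 'tvec': array([ 166.58391551, -334.76316869, 1691.05582185])}
strip 0.91 [192.9, 237.2, 174.
[... 221 characters left out ...]
all1 0.4 [475.3, 236.5, 55.5, 63.9] 503.2 269.2
ball3 0.68 [194.8, 235.7, 172.0, 101.2] 282.9 283.1
ball3 0.57 [319.0, 282.4, 13.5, 14.0] 325.2 290.4
ball3 0.43 [247.6, 269.9, 9.6, 10.9] 253.6 276.9
ball3 0.4 [232.3, 257.3, 12.9, 9.4] 237.9 263.0
ball3 0.4 [475.3, 236.5, 55.5, 63.9] 503.2 269.2
green_marker 0.29 [231.9, 255.8, 11.5, 13.7] 238.0 262.9
red_marker 0.61 [345.3, 269.1, 11.0, 17.7] 350.2 279.2
brass_pin 0.51 [293.4, 248.8, 6.3, 15.0] 296.4 256.6
0.7 [ 173.24910256 -626.50746985  250.04627964] [[ 9.63825090e-01  2.66535542e-01  3.03547929e-05]
 [ 2.66535543e-01 -9.63825086e-01 -9.26990933e-05]
 [ 4.54910782e-06  9.74363432e-05 -9.99999995e-01]] [-0.33532372 -0.89104415 -0.1905402 ]
```

View pics/top0.png

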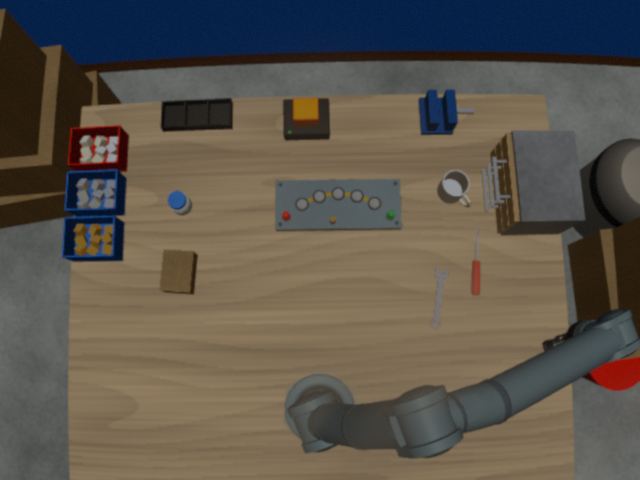

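View pics/scene0.png

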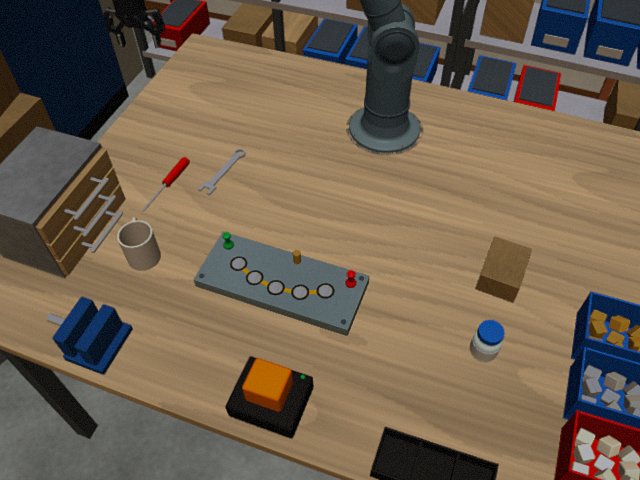

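Top view: the strip lies at about (338,205), its balls run from (302,204) to (375,203), with green at (391,215) to the right (-y) and red at (286,215). So ball 5 comes first. Next I'll fit the strip pose from both cameras.

```bash
cat > fit.py <<'E'
from h import *
from scipy.optimize import least_squares, minimize
B=np.array([[-170+200*np.cos(a),200*np.sin(a)] for a in .28*np.array([2,1,0,-1,-2])])
def w(p,xy,z):
    c,s=np.cos(p[2]),np.sin(p[2]); xy=np.atleast_2d(xy)
    return np.c_[p[0]+c*xy[:,0]-s*xy[:,1],p[1]+s*xy[:,0]+c*xy[:,1],np.full(len(xy),z)]
C=np.array([[75,185],[75,-185],[-75,-185],[-75,185]])
if __name__=="__main__":
    th=np.linspace(0,2*np.pi,60); obs={}
    fits={}
    for n in("top","scene"):
        g=cv2.cvtColor(cv2.imread(f"pics/{n}0.png"),cv2.COLOR_BGR2GRAY)
        m=eyes.trace("strip",n)[0]["pixels"].astype(np.float32)
        mb=cv2.GaussianBlur(m,(0,0),1)
        def cost(p):
            P=np.r_[w(p,C,0),w(p,C,30)]; h=cv2.convexHull(topix(n,P).astype(np.float32))
            r=np.zeros(m.shape,np.uint8); cv2.fillConvexPoly(r,np.round(h*256).astype(np.int32),255,cv2.LINE_AA,8)
            return ((cv2.GaussianBlur(r.astype(np.float32)/255,(0,0),1)-mb)**2).sum()
        c0=toworld(n,np.argwhere(m>0).mean(0)[::-1],25)
        best=minimize(cost,[c0[0],c0[1],0],method="Nelder-Mead",options=dict(initial_simplex=[[c0[0]+a,c0[1]+b,c] for a,b,c in((0,0,0),(8,0,.0),(0,8,0),(0,0,.06))]))
        print(n,"silhouette",best.x.round(3),best.fun); p=best.x
        # refine on dark collar rings + dark: ring (r 16..20) darker than cap
        gb=cv2.GaussianBlur(g,(0,0),.6).astype(np.float32)
        def ring(p):
            v=0
            for b in B:
                P=w(p,b+18.3*np.c_[np.cos(th),np.sin(th)],30); u=topix(n,P).astype(np.float32)
                v+=cv2.remap(gb,u[:,0][None],u[:,1][None],cv2.INTER_CUBIC).mean()
            return v
        r=minimize(ring,p,method="Nelder-Mead",options=dict(initial_simplex=[[p[0]+a,p[1]+b,p[2]+c] for a,b,c in((-3,-3,0),(4,0,.0),(0,4,0),(0,0,.03))]))
        print(n,"rings",r.x.round(3),r.fun); fits[n]=r.x
    p=np.mean(list(fits.values()),0); print("mean",p.round(3)); np.save("pose.npy",p)
    out=[]
    for n in fits:
        im=cv2.imread(f"pics/{n}0.png"); u=topix(n,w(p,B,30)); c=u.mean(0).astype(int); k=4
        x0,y0=c[0]-100,c[1]-37 if n=="top" else c[1]-60; h=75 if n=="top" else 110
        big=cv2.resize(im[y0:y0+h,x0:x0+200],None,fx=k,fy=k,interpolation=cv2.INTER_CUBIC)
        f=lambda q:np.round((q-[x0,y0]+.5)*k-.5).astype(np.int32)
        for b in B: cv2.polylines(big,[f(topix(n,w(p,b+20*np.c_[np.cos(th),np.sin(th)],30)))],True,(0,0,255),1)
        cv2.polylines(big,[f(topix(n,w(p,C,30)))],True,(0,255,0),1); out.append(big)
    cv2.imwrite("pics/fit.png",cv2.resize(np.vstack(out),None,fx=.8,fy=.8))
    print("balls 5..1",w(p,B[::-1],40).round(1).tolist())
    for n,gm,rm,bp in(("top",(390.5,215.2),(286,215.5),(333,219.5)),("scene",(227.5,245),(350,282),(297,256.6))):
        z=55
        print(n,[toworld(n,q,z).round(0).tolist() for q in(gm,rm,bp)])
E
python3 fit.py
```

```text
top silhouette [ 5.8810e+02 -6.4867e+01 -5.0000e-03] 160.0543975830078
top rings [ 5.89367e+02 -6.50750e+01 -1.20000e-02] 367.251220703125
scene silhouette [ 5.92793e+02 -7.06830e+01 -1.00000e-02] 411.9463195800781
scene rings [ 5.92607e+02 -7.10970e+01 -1.10000e-02] 218.25115966796875
mean [ 5.90987e+02 -6.80860e+01 -1.20000e-02]
balls 5..1 [[589.2, -174.3, 40.0], [612.5, -123.6, 40.0], [621.0, -68.4, 40.0], [613.9, -13.1, 40.0], [591.7, 38.1, 40.0]]
top [[544.0, -215.0, 55.0], [550.0, 86.0, 55.0], [535.0, -49.0, 55.0]]
scene [[568.0, -212.0, 55.0], [570.0, 85.0, 55.0], [545.0, -49.0, 55.0]]
```

View pics/fit.png

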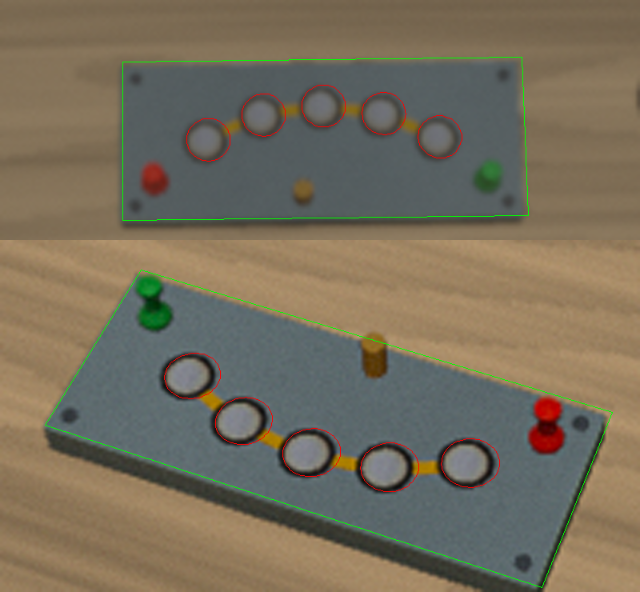

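The rings match to within about 3 mm, which a ball and an 18 mm gap tolerance can absorb. Now I'll move over with the fingers closing.

drive_tool:
  plan:
    - [[0,0.08,0.09,0,0],[0,0.08,0.09,0,0],[0,0.08,0.09,0,0],[0,0.08,0.09,0,0],[0,0.08,0.09,0,0],[0,0.08,0.09,0,0],[0,0.08,0.09,0,0],[0,0.08,0.09,0,0],[0,0.08,0.09,0,0],[0,0.08,0.09,0,0]]

```text
t: 1.63
tool_pos: [414.2, -355.2, 250.3]
eef_rot: [[0.964, 0.266, 0.001], [0.266, -0.964, -0.001], [0.0, 0.001, -1.0]]
ft_force: [0.3, -0.4, -1.0]
grip_width: 0.004
gripper_force: 0.0
```

drive_tool:
  plan:
    - [[0,0.0833,0.086,0,0],[0,0.0833,0.086,0,0],[0,0.0833,0.086,0,0],[0,0.0833,0.086,0,0],[0,0.0833,0.086,0,0],[0,0.0833,0.086,0,0],[0,0.0833,0.086,0,0],[0,0,0,-0.13,0],[0,0,0,-0.13,0],[0,0,0,-0.13,0]]

```text
t: 2.47
tool_pos: [590.0, -174.9, 133.0]
eef_rot: [[0.963, 0.269, 0.004], [0.269, -0.963, -0.001], [0.003, 0.002, -1.0]]
ft_force: [-0.4, 0.0, 0.4]
grip_width: -0.003
gripper_force: 0.0
```

drive_tool:
  plan:
    - [[0,0,0,-0.1,0],[0,0,0,-0.07,0],[0,0,0,-0.03,0],[0,0,0,0,0],[0,0,0,0,0]]

```text
t: 2.88
tool_pos: [588.8, -176.0, 73.5]
eef_rot: [[0.964, 0.266, 0.001], [0.266, -0.964, -0.0], [0.001, 0.0, -1.0]]
ft_force: [0.1, -0.8, 0.4]
grip_width: -0.004
gripper_force: 0.0
```

```bash
python3 - <<'E'
from h import *
s=ctrl.read_state(); print(s["tool_pos"],s["ft_force"])
a=eyes.grab_frame("scene"); b=eyes.grab_frame("top")
tip=np.array(s["tool_pos"])-[0,0,19]
out=[]
for n,im in(("scene",a),("top",b)):
    u=topix(n,tip)[0]; print(n,u); x0,y0=int(u[0])-80,int(u[1])-40
    big=cv2.resize(im[y0:y0+70,x0:x0+160],None,fx=4,fy=4,interpolation=cv2.INTER_CUBIC)[:,:,::-1].copy()
    q=((u-[x0,y0]+.5)*4-.5).round().astype(int); cv2.drawMarker(big,q.tolist(),(0,0,255),0,14,1); out.append(big)
cv2.imwrite("pics/tip.png",np.vstack(out))
E
```

```text
[ 588.7782542  -176.03356497   73.52845984] [ 0.10201751 -0.84217622  0.40110005]
scene [237.77268433 256.18054387]
top [376.29386859 200.34642524]
```

View pics/tip.png

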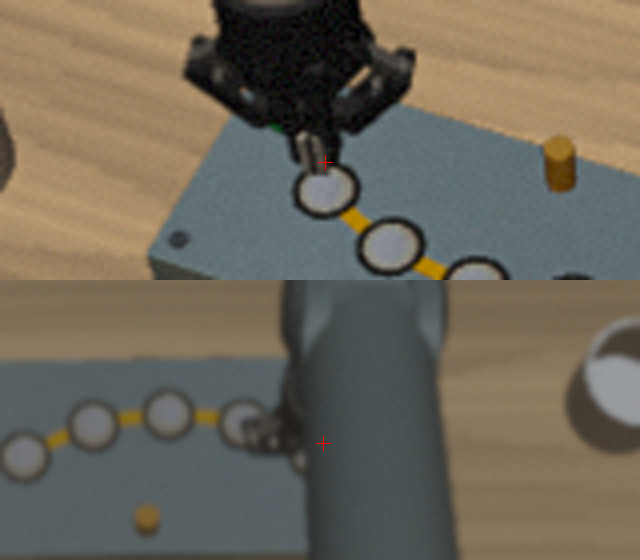

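The scene camera draws the tip about 2 px off to the lower left. Correcting for that brings its estimate into line with the top camera, which puts the strip at about (589,-65). I'll shift +5 mm in y and descend by feel.

drive_tool:
  plan:
    - [[0,-0.003,0.017,-0.02,0],[0,0,0,-0.02,0],[0,0,0,-0.01,0],[0,0,0,-0.003,0],[0,0,0,0,0],[0,0,0,0,0]]

```text
t: 3.48
tool_pos: [587.6, -170.1, 57.4]
eef_rot: [[0.964, 0.267, 0.0], [0.267, -0.964, 0.001], [0.001, -0.001, -1.0]]
ft_force: [-0.8, 1.6, 2.1]
grip_width: 0.001
gripper_force: 1.1
```

drive_tool:
  plan:
    - [[0,0,0,-0.003,0],[0,0,0,0,0],[0,0,0,0,0]]

```text
t: 3.73
tool_pos: [587.7, -170.1, 56.4]
eef_rot: [[0.964, 0.267, 0.001], [0.267, -0.964, 0.001], [0.001, -0.0, -1.0]]
ft_force: [0.7, 1.8, 3.4]
grip_width: 0.003
gripper_force: 1.5
```

drive_tool:
  plan:
    - [[0,0,0,-0.003,0],[0,0,0,0,0],[0,0,0,0,0]]

```text
t: 3.98
tool_pos: [587.6, -170.2, 55.5]
eef_rot: [[0.964, 0.267, 0.001], [0.267, -0.964, 0.001], [0.001, -0.0, -1.0]]
ft_force: [-1.0, 4.1, 3.3]
grip_width: -0.003
gripper_force: 1.8
```

```bash
python3 - <<'E'
from h import *
s=ctrl.read_state(); print(s["tool_pos"],s["ft_force"],s["torque"])
a=eyes.grab_frame("scene")
x0,y0=180,210
cv2.imwrite("pics/p1.png",cv2.resize(a[y0:y0+90,x0:x0+130],None,fx=6,fy=6,interpolation=cv2.INTER_CUBIC)[:,:,::-1])
for _ in range(4): eyes.grab_frame("scene"); print(ctrl.read_state()["ft_force"])
E
```

```text
[ 587.64732227 -170.18284722   55.46506491] [-1.02502555  4.08086077  3.26337855] [0.7241433  0.02861331 0.03183458]
[-0.35201097  3.14722622  3.70761756]
[0.2098251  2.17251693 3.60790567]
[0.49466094 1.72664682 3.40778943]
[0.64684994 2.67703228 4.19710494]
```

View pics/p1.png

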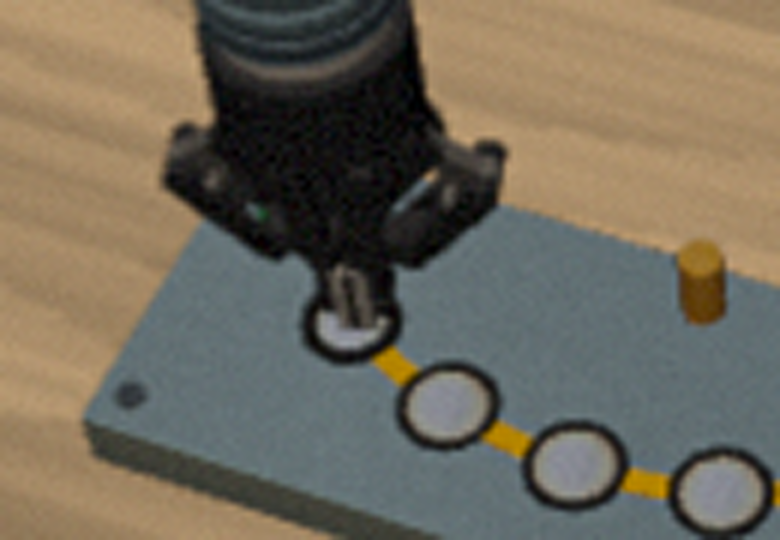

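Ball 5 is down about 3 mm (roughly 3.6 N), with the tip slightly to its +y side. I'll lift, cross gap 4 and dip ball 4, aiming about 2 mm less in y.

drive_tool:
  plan:
    - [[0,0,0,0.03,0],[0,0.022,0.035,0,0],[0,0.021,0.035,0,0],[0,0,0,0,0],[0,0.018,0.046,0,0],[0,0.017,0.046,0,0],[0,0,0,0,0],[0,0,0,-0.015,0],[0,0,0,-0.01,0],[0,0,0,0,0]]

```text
t: 5.07
tool_pos: [610.9, -121.7, 56.4]
eef_rot: [[0.964, 0.266, 0.0], [0.266, -0.964, 0.001], [0.001, -0.001, -1.0]]
ft_force: [0.5, 3.0, 3.0]
grip_width: 0.002
gripper_force: 1.5
```

drive_tool:
  plan:
    - [[0,0,0,-0.003,0],[0,0,0,0,0],[0,0,0,0,0]]

```text
t: 5.32
tool_pos: [610.9, -122.0, 56.2]
eef_rot: [[0.964, 0.266, 0.0], [0.266, -0.964, 0.0], [0.001, -0.0, -1.0]]
ft_force: [0.7, 2.7, 3.9]
grip_width: -0.001
gripper_force: 1.5
```

drive_tool:
  plan:
    - [[0,0,0,0.029,0],[0,0.01,0.042,0,0],[0,0.01,0.041,0,0],[0,0,0,0,0],[0,0.005,0.046,0,0],[0,0.004,0.046,0,0],[0,0,0,0,0],[0,0,0,-0.015,0],[0,0,0,-0.011,0],[0,0,0,0,0]]

```text
t: 6.15
tool_pos: [619.5, -69.3, 56.3]
eef_rot: [[0.964, 0.266, 0.0], [0.266, -0.964, 0.001], [0.0, -0.001, -1.0]]
ft_force: [0.0, 3.4, 3.7]
grip_width: -0.001
gripper_force: 1.5
```

drive_tool:
  plan:
    - [[0,0,0,-0.003,0],[0,0,0,0,0],[0,0,0,0,0]]

```text
t: 6.4
tool_pos: [619.6, -69.3, 56.2]
eef_rot: [[0.964, 0.266, 0.0], [0.266, -0.964, 0.001], [0.0, -0.001, -1.0]]
ft_force: [-0.2, 3.5, 3.2]
grip_width: 0.006
gripper_force: 1.6
```

```bash
python3 - <<'E'
from h import *
a=eyes.grab_frame("scene")
x0,y0=210,220
cv2.imwrite("pics/p3.png",cv2.resize(a[y0:y0+90,x0:x0+130],None,fx=6,fy=6,interpolation=cv2.INTER_CUBIC)[:,:,::-1])
f=[]
for _ in range(4): eyes.grab_frame("scene"); f.append(ctrl.read_state()["ft_force"])
print(np.mean(f,0),ctrl.read_state()["tool_pos"])
E
```

```text
[0.14620504 2.55089868 3.46402999] [619.62296293 -69.63231857  56.11248921]
```

View pics/p3.png

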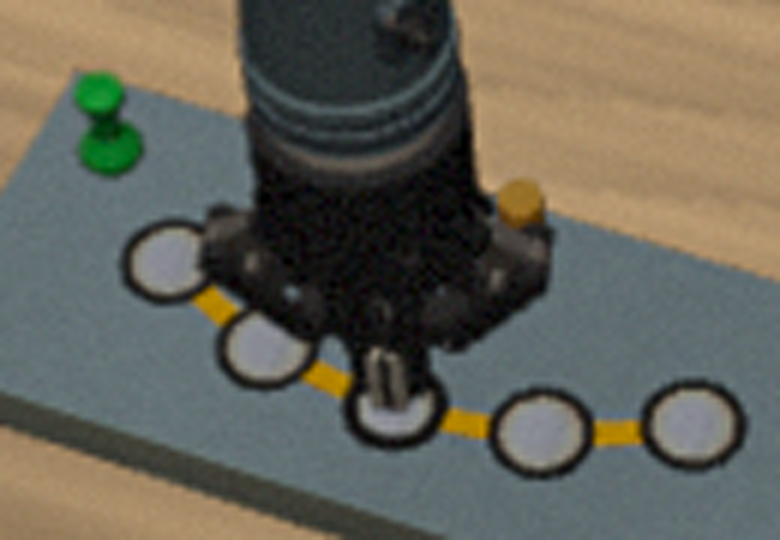

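Ball 3: the tip is centred at (390,400) on the ring at (395,408), at about 3.5 N. On to ball 2.

drive_tool:
  plan:
    - [[0,0,0,0.029,0],[0,-0.003,0.046,0,0],[0,-0.003,0.046,0,0],[0,0,0,0,0],[0,-0.009,0.046,0,0],[0,-0.009,0.046,0,0],[0,0,0,0,0],[0,0,0,-0.015,0],[0,0,0,-0.011,0],[0,0,0,0,0]]

```text
t: 7.48
tool_pos: [612.3, -14.2, 56.3]
eef_rot: [[0.964, 0.266, 0.0], [0.266, -0.964, 0.001], [0.0, -0.001, -1.0]]
ft_force: [-1.0, 1.3, 3.7]
grip_width: 0.004
gripper_force: 1.5
```

drive_tool:
  plan:
    - [[0,0,0,-0.003,0],[0,0,0,0,0],[0,0,0,0,0]]

```text
t: 7.73
tool_pos: [612.4, -14.2, 56.1]
eef_rot: [[0.964, 0.266, 0.0], [0.266, -0.964, 0.001], [0.0, -0.001, -1.0]]
ft_force: [-0.7, 2.1, 3.1]
grip_width: 0.005
gripper_force: 1.6
```

drive_tool:
  plan:
    - [[0,0,0,0.029,0],[0,-0.016,0.044,0,0],[0,-0.015,0.044,0,0],[0,0,0,0,0],[0,-0.022,0.042,0,0],[0,-0.021,0.041,0,0],[0,0,0,0,0],[0,0,0,-0.015,0],[0,0,0,-0.011,0],[0,0,0,0,0]]

```text
t: 8.57
tool_pos: [590.2, 37.1, 56.4]
eef_rot: [[0.964, 0.266, 0.0], [0.266, -0.964, 0.001], [0.0, -0.001, -1.0]]
ft_force: [-0.7, 1.2, 3.0]
grip_width: 0.001
gripper_force: 1.5
```

drive_tool:
  plan:
    - [[0,0,0,-0.003,0],[0,0,0,0,0],[0,0,0,0,0]]

```text
t: 8.82
tool_pos: [590.2, 37.1, 56.1]
eef_rot: [[0.964, 0.266, 0.0], [0.266, -0.964, 0.001], [0.0, -0.001, -1.0]]
ft_force: [-1.6, 2.2, 3.3]
grip_width: 0.001
gripper_force: 1.6
```

```bash
python3 - <<'E'
from h import *
a=eyes.grab_frame("scene")
x0,y0=250,220
cv2.imwrite("pics/p5.png",cv2.resize(a[y0:y0+90,x0:x0+130],None,fx=6,fy=6,interpolation=cv2.INTER_CUBIC)[:,:,::-1])
f=[]
for _ in range(4): eyes.grab_frame("scene"); f.append(ctrl.read_state()["ft_force"])
print(np.mean(f,0),ctrl.read_state()["tool_pos"])
E
```

```text
[-1.00788173  2.27776146  2.89271452] [590.12461143  37.07771215  56.04969949]
```

View pics/p5.png

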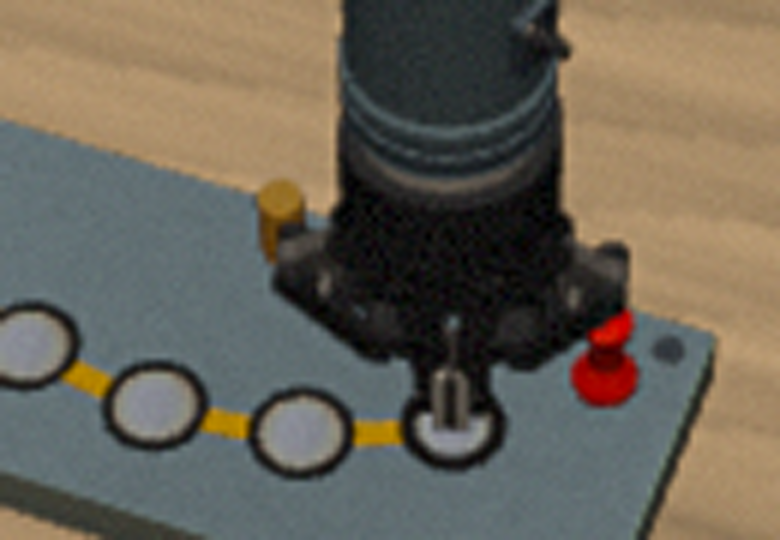

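Ball 1: the tip is centred at (450,425) on its ring. I'll press about 0.6 mm more for margin, then go straight up.

drive_tool:
  plan:
    - [[0,0,0,-0.002,0],[0,0,0,0,0],[0,0,0,0,0],[0,0,0,0.05,0],[0,0,0,0.12,0],[0,0,0,0.12,0],[0,0,0,0.12,0],[0,0,0,0.12,0],[0,0,0,0,0],[0,0,0,0,0]]

```text
t: 9.9
tool_pos: [592.1, 35.1, 217.1]
eef_rot: [[0.964, 0.265, 0.006], [0.265, -0.964, -0.002], [0.006, 0.003, -1.0]]
ft_force: [-0.6, -0.1, -1.0]
grip_width: -0.001
gripper_force: 0.0
```

```bash
python3 - <<'E'
from h import *
a=eyes.grab_frame("scene"); s=ctrl.read_state(); print(s["tool_pos"],s["ft_force"])
cv2.imwrite("pics/end.png",cv2.resize(a[200:360,160:400],None,fx=3,fy=3,interpolation=cv2.INTER_CUBIC)[:,:,::-1])
E
```

```text
[590.37512128  35.07573639 214.65133591] [-0.03014947  0.6759976  -0.6284635 ]
```

View pics/end.png

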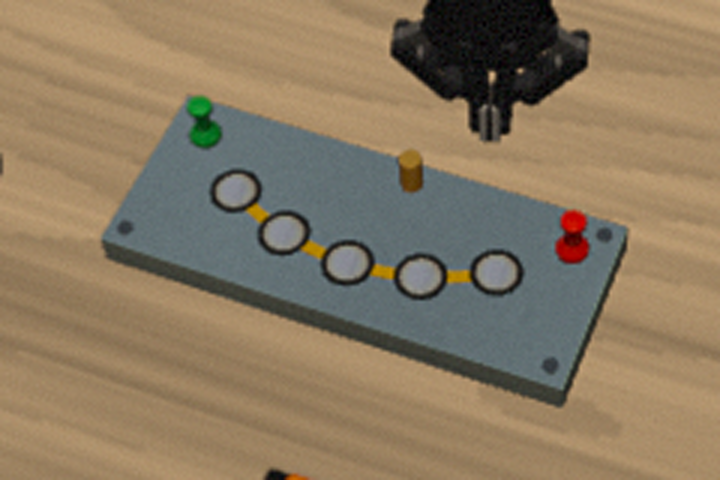

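All five balls are up, the markers at (203,125) and (572,238) and the pin at (410,170) are still standing, and the hand is clear.

```bash
python3 -c "
from plant import job; print(job.close_job())"
```

```text
the job is handed in; nothing more can be done
None
```

I dipped all five balls in order from green to red, about 2–3 mm each judging by force and height, then took the hand clear and handed the job in; the last picture shows the balls up and the markers and pin standing, but no verdict came back.

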